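# Show the plug gauge's tip to the inspection camera

### The arm

A 6-joint arm with a two-finger parallel gripper is mounted at the origin on the work surface. World frame = base frame: x ahead of the robot, y to its left, z up, the work surface at z = 0. Lengths are in m, angles in degrees, forces in N, time in s.
With the tool pointing down it reaches from about 0.35 to 0.8 m from the base axis. Payload 7.3 kg.
Tool frame: the origin (TCP) lies on the centre line of the jaws, within the pads' length; the fingertips stand 11 mm ahead of it and the grasp point (between the pads) lies 8 mm behind it (manip.nose_length is the distance from the TCP to the fingertips, in m); z points along the fingers, y is the line along which they close (so a half turn about z gives the same grasp; the last joint's range is limited). The gripper opens to 85 mm and grips with 20 to 120 N. Pads are 22 mm wide; open, the fingers measure 114 mm over their backs; the gripper's body (76 mm by 85 mm) begins 54 mm behind the grasp point. The pads swing forward as they close: fully open they stand 13 mm farther back than shut.
Start: joints at [-76.834, 19.595, 87.324, -0, 73.075, -8.365], TCP at [0.193, -0.488, 0.21] pointing down, gripper open.
Joint ranges: [-145.02, 145.02], [-44.19, 115.74], [2.07, 154.8], [-57.11, 237.11], [16.16, 152.29], [-177.93, 177.93]. Speed limits (degrees/s): [147.25, 147.25, 180, 180, 180, 180].

### API

Orientations are given as a 3x3 rotation matrix whose columns are the frame's x, y, z axes.
In Python, from station import get_state, vision, order, manip gives the robot as it stands.
- The arm moves only by the tool drive_tool, never from a script. Its argument "rows" is text: rows parted by semicolons, each of 7 numbers parted by spaces: the finger opening in cm, from 0 to 8.54, then the shift along the tool's x, y, z in cm, then the turn, a rotation vector about the tool's x, y, z in degrees. A call has 1 to 10 rows; each row is the pose to reach, as a shift and turn from the pose commanded when the call began, along the tool's axes at that moment; what a row does not reach only later rows make up. A row lasts 1/10 s, in which the tool goes at most 50 mm and 8.59 degrees, less where a joint would pass 70% of its speed; a pose out of reach is approached as far as the arm can. A call with a gripper value outside its range is refused whole. The fingers move at their own pace and stop on an object; the grip force is fixed at half the most. Time passes only in rows, so rows that repeat a pose let the fingers close. It gives the time, the measured TCP pose, the force, the opening and the grip force at its end, in the units of the state.
- get_state(): the state, without advancing time (a new reading comes with each control period).
- vision.snapshot(name): name is "side" or "top"; returns a dict with "color" (420x560x3 uint8, red, green, blue), "fov_y" (degrees; the focal length in pixels is half the picture's height over the tangent of half this angle, whatever the lens; pixels are square), "cx", "cy" (the principal point, pixels), "k1" (the pictures are not rectified: a ray, as slopes to the right and down, at radius r is drawn at 1 + k1 r^2 times it, then the intrinsics apply), "world_from_camera" (4x4, takes a point from camera to world coordinates). Camera axes: x right, y up, looking along -z (the intrinsics and any distortion apply to the point x, -y, -z); pixel columns grow to the right and rows downward; lengths in m; the calibration is good to about 2 mm. A picture is of the moment at which its call begins. There is no depth.
- order.job_done(): hands the job in; it is judged then, once.
The state is a dict: "time": time; "qpos": joint angles; "qd": joint speeds; "tau": joint torques, N m; "tcp_pos": TCP position; "eef_rot": TCP orientation; "contact_force": force on the tool from outside, world axes, zero at the start; "wrist_torque": the same for the moment, N m; "finger_gap": finger opening in m; "gripper_force": force on a finger pad.
Only numpy, scipy, OpenCV 4.12 (cv2) and the standard library are available. Lean on these libraries where they do the work, as an engineer would, in place of code of your own. Each camera call takes 0.05 s, during which the arm holds its last target. There are 200 camera calls.

### The job

Pull the plug gauge (the tool with the straight, thick cylindrical handle) up out of the wooden rack and present it in the air to the inspection camera: its measuring tip centred in front of the lens, 40 mm from the glass and pointing straight at it, the whole gauge in line with the lens's line of sight. Do not touch the camera, and leave the other two tools standing in the rack and the hexagonal housing where it lies. Finish while holding the gauge still there: do not put it down or let go.

Things in the scene. Friction and masses are not known exactly. Their poses are not given: they have to be found in the camera images.
- gauge: Bare metal plug gauge, 110 g, round, upright in one of the rack's holes (which one varies). Origin on its axis at the underside of the collar that rests on the rack's top; z runs up the axis. Above it: collar 22 mm diameter, 6 mm high, then plain handle 16 mm diameter up to 86 mm. Below it: measuring pin 10 mm diameter, 45 mm long, hidden in the hole. Grip the handle at any turn about the axis.
- gauge_tip (a point): Centre of the end face of the gauge's measuring pin, on the gauge's axis, 45 mm below the gauge's origin; axes as those of the gauge.
- rack: Wooden block fixed to the bench, 65 mm (x) by 200 mm (y) by 60 mm high, origin at the centre of its underside. Three upright through holes of 13 mm diameter in a row along its own y, at y = -65, 0 and +65 mm; each carries one tool.
- lens_focus (a point): Where the gauge's tip belongs: on the camera's optical axis, 40 mm in front of the lens glass. z points out of the lens along the line of sight: upward and roughly back towards the robot, 22 to 42 degrees off vertical. The camera (grey box head, black barrel of 40 mm diameter, silver ring light of 58 mm diameter round its front, white fork and foot) is fixed to the bench, at most 165 mm high.
- lens_glass (a point): Centre of the front face of the lens glass (30 mm diameter) at the end of the barrel; axes as those of lens_focus.
- camera_stand: White foot of the camera, 150 x 95 x 14 mm, with two fork cheeks up to 102 mm high; origin under the head's tilt axis (90 mm above the bench), x points away from the lens side.
- camera_head: Head of the camera, 66 mm wide; origin on the tilt axis, z along the line of sight out of the lens; the glass is 62 mm from the origin. Its tilt differs from start to start and is held by a stiff clamp.
- screwdriver: Bystander: screwdriver with a bulging black handle, 29 mm at its widest, standing in another hole of the rack, 76 mm of it above the rack. Origin at the collar's underside, z up its axis.
- scriber: Bystander: thin steel scriber, 7 mm diameter with an 11 mm ball on top, standing in another hole of the rack, 68 mm of it above the rack. Origin at the collar's underside, z up its axis.
- housing: Bystander: hexagonal aluminium housing, 80 mm across flats, 26 mm high, lying loose on the white sheet. Origin at the centre of its underside.
Not all that is in view belongs to the job. Leave any green or yellow look-alike of the gauge alone.

How it is judged:
By the outcome, as a careful person would: the job done as asked, in the order asked, and still so for the second after the job is handed in, while the arm keeps its last pose, push and grip.
It also fails if it takes over 37 s, if anything falls off the work surface, if the arm or the gripper's body presses on something with over 40 N, if the wrist force passes 120 N, or if a joint passes its speed limit or range.

## Working session

There is one attempt and no reset: what is moved stays moved. The work goes in short steps, Python scripts to look and compute and a tool call to move; the robot and the scene stay as the last step left them, time stands still between calls to the robot, and variables do not carry over. Pictures are saved under pics/ and viewed, at most 10 in all, crops included, and the job is handed in when it is done.

Besides the shell and the picture viewer there is one more tool, called after ">>>" by a JSON object that holds its "api" and its "payload", one argument or row to a line. drive_tool: Moves the arm, as the interface text tells. Its arguments: {"type":"object","properties":{"rows":{"type":"string"}},"required":["rows"]}

```bash
mkdir -p pics; ls
cat > h.py <<'E'
import numpy as np,cv2
from station import get_state,vision,order,manip
def snap(n,f):
    s=vision.snapshot(n); cv2.imwrite(f'pics/{f}.png',s['color'][:,:,::-1]); np.save(f'pics/{f}.npy',s,allow_pickle=True); return s
def load(f): return np.load(f'pics/{f}.npy',allow_pickle=True).item()
def K(s):
    f=s['color'].shape[0]/2/np.tan(np.radians(s['fov_y']/2)); return np.array([[f,0,s['cx']],[0,f,s['cy']],[0,0,1.]]),np.array([s['k1'],0,0,0,0.])
def ray(s,p):
    k,d=K(s); u=cv2.undistortPoints(np.array([[p]],float),k,d)[0,0]; T=np.array(s['world_from_camera'])
    v=T[:3,:3]@np.array([u[0],-u[1],-1]); return T[:3,3],v/np.linalg.norm(v)
def onz(s,p,z): o,v=ray(s,p); return o+v*(z-o[2])/v[2]
def tri(r1,r2):
    (o1,v1),(o2,v2)=r1,r2; t=np.linalg.lstsq(np.c_[v1,-v2],o2-o1,rcond=None)[0]
    a,b=o1+t[0]*v1,o2+t[1]*v2; return (a+b)/2,np.linalg.norm(a-b)
def proj(s,P):
    k,d=K(s); T=np.linalg.inv(np.array(s['world_from_camera'])); P=np.atleast_2d(P)@T[:3,:3].T+T[:3,3]
    return cv2.projectPoints(P*[1,-1,-1],np.zeros(3),np.zeros(3),k,d)[0][:,0]
E
python3 - <<'E'
from h import *
np.set_printoptions(precision=4,suppress=True)
for n in('side','top'):
    s=snap(n,n+'0'); print(n,s['fov_y'],s['cx'],s['cy'],s['k1'],s['world_from_camera'])
    cv2.imwrite(f'pics/{n}0v.png',s['color'][:,:,::-1])
print(get_state()['eef_rot'],get_state()['time'],manip.nose_length)
E
```

```text
pics
side 56.83378886479665 281.15340380122115 208.23844706176527 -0.10536897674966773 [[-0.8695  0.2439 -0.4296  0.1921]
 [-0.494  -0.4241  0.759   0.5929]
 [ 0.0029  0.8722  0.4892  0.5329]
 [ 0.      0.      0.      1.    ]]
top 49.307468072675945 286.19344330634055 216.1085666899448 -0.09550781345482673 [[-0.0093  0.9838 -0.1791  0.3853]
 [-0.9996 -0.0137 -0.0233 -0.0213]
 [-0.0253  0.1789  0.9835  1.0158]
 [ 0.      0.      0.      1.    ]]
[[ 0.9302  0.367  -0.0003]
 [ 0.367  -0.9302  0.0013]
 [ 0.0002 -0.0014 -1.    ]] 0.1 0.011
```

View pics/side0.png

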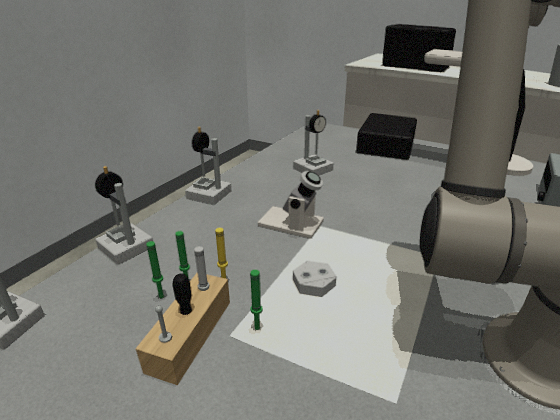

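View pics/top0.png

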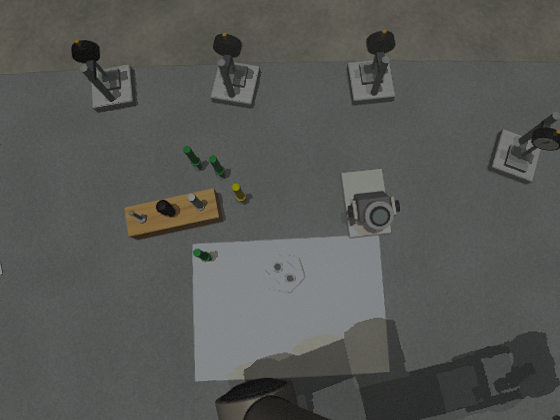

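The gauge stands in the rack's right-hand hole: side about (202,268), top about (195,200). The screwdriver is in the middle hole and the scriber in the left one. The camera lens is at side (312,181) and top (379,216). Next I'll enlarge the crops.

Run:
```python
from h import *
a=load('side0')['color'][:,:,::-1];b=load('top0')['color'][:,:,::-1]
c=lambda im,x,y,w,h,f:cv2.resize(im[y:y+h,x:x+w],None,fx=f,fy=f,interpolation=cv2.INTER_CUBIC)
cv2.imwrite('pics/c1.png',np.vstack([np.hstack([c(a,250,160,80,80,5),c(b,335,165,80,80,5)]),np.hstack([c(a,150,220,100,50,4),c(b,180,180,100,50,4)])]))
```

```text
(no output)
```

View pics/c1.png

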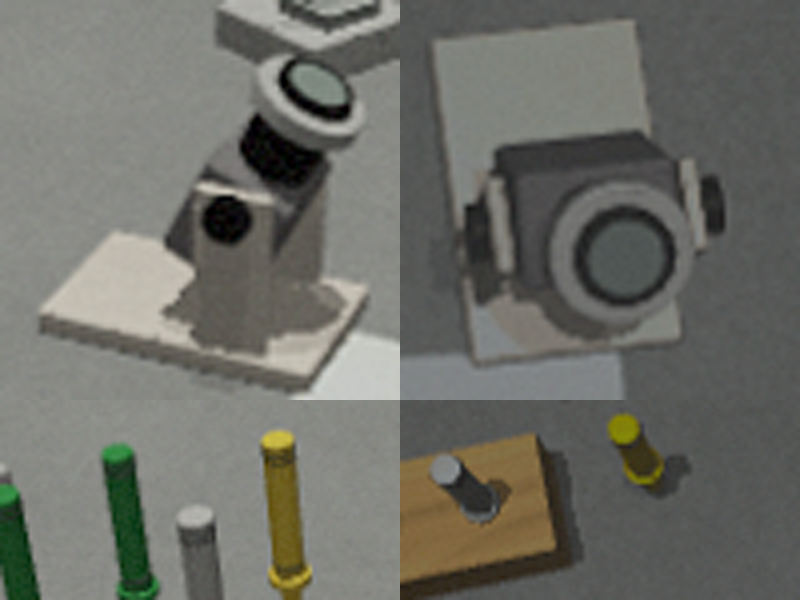

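Run:
```python
from h import *
np.set_printoptions(precision=4,suppress=True)
a=load('side0');b=load('top0')
def disc(s,p,tolfrac,name):
    F=8;x,y=int(p[0])-30,int(p[1])-30
    g=cv2.cvtColor(s['color'],cv2.COLOR_RGB2GRAY)[y:y+60,x:x+60]
    g=cv2.resize(g,None,fx=F,fy=F,interpolation=cv2.INTER_CUBIC); g=cv2.GaussianBlur(g,(0,0),3)
    c=((np.array(p)-[x,y]+.5)*F).astype(int)
    v=int(np.median(g[c[1]-8:c[1]+8,c[0]-8:c[0]+8])); lo=g[c[1]-130:c[1]+130,c[0]-130:c[0]+130].min()
    m=((g>(v+tolfrac))).astype(np.uint8)
    n,l=cv2.connectedComponents(m,connectivity=4); m=(l==l[c[1],c[0]]).astype(np.uint8)
    ct=max(cv2.findContours(m,0,1)[0],key=cv2.contourArea)
    e=cv2.fitEllipse(ct); cc=(np.array(e[0])+.5)/F-.5+[x,y]
    print(name,v,lo,'c',cc,'axes',np.array(e[1])/F,'ang',e[2],'fill',cv2.contourArea(ct)/(np.pi/4*e[1][0]*e[1][1])); return cc
gs=disc(a,(313,177),-45,'glass side'); gt=disc(b,(380,215),-25,'glass top')
print('glass',tri(ray(a,gs),ray(b,gt)))
hs=(199,248.7);ht=(191.6,197)
print('gauge',tri(ray(a,hs),ray(b,ht)), onz(a,hs,.146),onz(b,ht,.146))
cr=lambda x,y:((x-400+.5)/5-.5+335,(y+.5)/5-.5+165)
foot=[onz(b,cr(*q),.014) for q in[(433,40),(634,22),(680,333),(473,358)]]
for q in foot: print('foot',q)
for i in range(4): d=foot[(i+1)%4]-foot[i]; print(np.linalg.norm(d),np.degrees(np.arctan2(d[1],d[0])))
kl=cr(480,248);kr=cr(713,205); 
print('knobs top',onz(b,kl,.09),onz(b,kr,.09), 'side',onz(a,(295.2,203.2),.09),tri(ray(a,(295.2,203.2)),ray(b,cr(470,245))))
ct=lambda x,y:((x-400+.5)/4-.5+180,(y-400+.5)/4-.5+180)
for q in[(538,434),(557,552)]: print('rackcorner',onz(b,ct(*q),.06))
print('collar',onz(b,ct(483,506),.063))
```

```text
glass side 133 1 c [313.2959 176.389 ] axes [ 6.3324 12.1077] ang 119.47967529296875 fill 0.9956111988362559
glass top 84 31 c [379.7812 216.1499] axes [14.7204 15.4813] ang 54.24892807006836 fill 0.9992958454695167
glass (array([ 0.5416, -0.1813,  0.1459]), np.float64(0.0010763438550587328))
gauge (array([0.5853, 0.1856, 0.1444]), np.float64(0.000975417302633972)) [0.5842 0.1874 0.146 ] [0.5845 0.185  0.146 ]
foot [ 0.6661 -0.1231  0.014 ]
foot [ 0.6734 -0.2146  0.014 ]
foot [ 0.5306 -0.2282  0.014 ]
foot [ 0.5208 -0.1362  0.014 ]
0.09183835015769107 -85.47680498836209
0.14337109102087042 -174.56002134812545
0.0925768933393812 96.09755641508787
0.14590489403680248 5.147734515689353
knobs top [ 0.5561 -0.1319  0.09  ] [ 0.5728 -0.2289  0.09  ] side [ 0.5641 -0.1323  0.09  ] (array([ 0.5587, -0.1265,  0.0938]), np.float64(0.004357153956207129))
rackcorner [0.6231 0.1566 0.06  ]
rackcorner [0.5581 0.1451 0.06  ]
collar [0.5832 0.185  0.063 ]
```

Run:
```python
from h import *
np.set_printoptions(precision=4,suppress=True)
a=load('side0');b=load('top0')
G=np.array([.5416,-.1813,.1459])
# foot side edges, top view, subpixel crossings per row
g=cv2.GaussianBlur(cv2.cvtColor(b['color'],cv2.COLOR_RGB2GRAY),(0,0),.6).astype(float)
def edge(r,c0,c1):
    v=g[r,c0:c1]; t=(v.max()+v.min())/2; i=np.where(np.diff(np.sign(v-t)))[0]
    i=i[0]; return c0+i+(t-v[i])/(v[i+1]-v[i])
L=[onz(b,(edge(r,337,349),r),.014) for r in range(174,203,2)]+[onz(b,(edge(r,340,353),r),.014) for r in range(224,234,2)]
R=[onz(b,(edge(r,379,391),r),.014) for r in range(172,193,2)]+[onz(b,(edge(r,384,396),r),.014) for r in range(212,230,2)]
fit=lambda P:np.polyfit(np.array(P)[:,0],np.array(P)[:,1],1)
l,r=fit(L),fit(R); az=np.degrees(np.arctan((l[0]+r[0])/2)); print('az',np.degrees(np.arctan(l[0])),np.degrees(np.arctan(r[0])),
 'res',np.std(np.polyval(l,np.array(L)[:,0])-np.array(L)[:,1]),np.std(np.polyval(r,np.array(R)[:,0])-np.array(R)[:,1]))
for x in(.5416,.567): print('width,mid at',x,np.polyval(l,x)-np.polyval(r,x),(np.polyval(l,x)+np.polyval(r,x))/2)
az=np.radians(az)
def pred(s,T):
    n=np.array([-np.sin(T)*np.cos(az),-np.sin(T)*np.sin(az),np.cos(T)]); p=proj(s,[G,G+.002*n]); d=p[1]-p[0]; return np.degrees(np.arctan2(d[1],d[0]))%180
for nm,s in(('side',a),('top',b)): print(nm,[(T,round(pred(s,np.radians(T)),1)) for T in(22,26,30,34,38,42)])
F=8
for nm,s,c in(('side',a,(313,176)),('top',b,(380,216))):
    x,y=c[0]-20,c[1]-20
    gg=cv2.cvtColor(s['color'],cv2.COLOR_RGB2GRAY)[y:y+40,x:x+40]
    gg=cv2.resize(gg,None,fx=F,fy=F,interpolation=cv2.INTER_CUBIC); gg=cv2.GaussianBlur(gg,(0,0),3)
    for t in range(40,210,10):
        for pol in(0,1):
            m=((gg>t) if pol else (gg<=t)).astype(np.uint8)
            # component with hole-filled contour that contains centre
            for ct in cv2.findContours(m,cv2.RETR_EXTERNAL,1)[0]:
                A=cv2.contourArea(ct)
                if A<2000 or cv2.pointPolygonTest(ct,(20.5*F,20.5*F),False)<0: continue
                e=cv2.fitEllipse(ct); f=A/(np.pi/4*e[1][0]*e[1][1])
                iou=0; E=np.zeros_like(m);C=E.copy(); cv2.ellipse(E,e,1,-1); cv2.drawContours(C,[ct],-1,1,-1); iou=(E&C).sum()/(E|C).sum()
                if iou>.94: print(nm,t,pol,np.array(e[0])/F-.5+[x,y]+.5/F,np.array(e[1])/F,round(e[2],1),round(iou,3))
```

```text
az 5.139899013977316 3.3389327220116 res 0.0010957418552917202 0.0028783174445692035
width,mid at 0.5416 0.08927399838742617 -0.1785501102293131
width,mid at 0.567 0.09007684551493245 -0.1766668144116852
side [(22, np.float64(116.6)), (26, np.float64(121.2)), (30, np.float64(125.8)), (34, np.float64(130.5)), (38, np.float64(135.1)), (42, np.float64(139.8))]
top [(22, np.float64(44.2)), (26, np.float64(52.0)), (30, np.float64(57.8)), (34, np.float64(62.1)), (38, np.float64(65.4)), (42, np.float64(68.1))]
side 90 1 [313.2796 176.3875] [ 6.2413 12.0587] 119.7 0.971
side 100 1 [313.2479 176.4116] [ 5.9189 11.6826] 120.0 0.969
side 110 1 [313.2238 176.414 ] [ 5.5591 11.3393] 120.4 0.97
side 120 1 [313.2072 176.4182] [ 5.1474 10.9638] 121.1 0.968
side 130 1 [313.1605 176.4087] [ 4.5238 10.4175] 121.6 0.951
side 170 0 [312.5019 175.5154] [47.1259 47.211 ] 87.1 0.941
side 180 0 [312.5    175.5001] [47.1806 47.1811] 86.8 0.942
side 190 0 [312.5 175.5] [47.181 47.181] 0.0 0.942
side 200 0 [312.5 175.5] [47.181 47.181] 0.0 0.942
top 50 0 [379.475  215.7547] [18.7966 19.6031] 60.6 0.982
top 60 0 [379.4442 215.761 ] [19.3205 20.0784] 59.5 0.984
top 70 0 [379.4164 215.7655] [19.7611 20.523 ] 58.6 0.984
top 80 0 [379.3969 215.7635] [20.1994 20.9524] 57.9 0.984
top 90 0 [379.372  215.7737] [20.6692 21.4192] 56.3 0.984
top 100 0 [379.3437 215.7878] [21.2898 21.9907] 53.4 0.981
top 130 0 [379.5 215.5] [47.181 47.181] 0.0 0.942
top 140 0 [379.5 215.5] [47.181 47.181] 0.0 0.942
top 150 0 [379.5 215.5] [47.181 47.181] 0.0 0.942
top 160 0 [379.5 215.5] [47.181 47.181] 0.0 0.942
top 170 0 [379.5 215.5] [47.181 47.181] 0.0 0.942
top 180 0 [379.5 215.5] [47.181 47.181] 0.0 0.942
top 190 0 [379.5 215.5] [47.181 47.181] 0.0 0.942
top 200 0 [379.5 215.5] [47.181 47.181] 0.0 0.942
```

```bash
cat >> h.py <<'E'
from scipy.spatial.transform import Rotation as Ro
AZ,T=np.radians(5.3),np.radians(25.5)
def R(T):
    n=np.array([-np.sin(T)*np.cos(AZ),-np.sin(T)*np.sin(AZ),np.cos(T)]); y=np.array([np.sin(AZ),-np.cos(AZ),0]); return np.c_[np.cross(y,-n),y,-n]
def go(p,Rt):
    s=get_state(); E=np.array(s['eef_rot']); print('t',s['time'],'cm',np.round(E.T@(np.array(p)-s['tcp_pos'])*100,2),'deg',np.round(np.degrees(Ro.from_matrix(E.T@Rt).as_rotvec()),2))
E
python3 -c "
from h import *
go([.5842,.186,.235],R(0)); print(get_state()['tcp_pos'])"
```

```text
t 0.1 cm [ 61.16 -48.33  -2.51] deg [-0.08 -0.   16.23]
[ 0.19261825 -0.48797444  0.20909837]
```

>>> {"api": "drive_tool", "payload": {
  "rows": "4 61.2 -48.3 -2.5 0 0 16.2;4 61.2 -48.3 -2.5 0 0 16.2;4 61.2 -48.3 -2.5 0 0 16.2;4 61.2 -48.3 -2.5 0 0 16.2;4 61.2 -48.3 -2.5 0 0 16.2;4 61.2 -48.3 -2.5 0 0 16.2;4 61.2 -48.3 -2.5 0 0 16.2;4 61.2 -48.3 -2.5 0 0 16.2;4 61.2 -48.3 -2.5 0 0 16.2;4 61.2 -48.3 -2.5 0 0 16.2"
}}

```text
time: 1.1
tcp_pos: [0.4444, -0.0545, 0.2257]
eef_rot: [[0.996, 0.093, -0.0], [0.093, -0.996, -0.0], [-0.0, 0.0, -1.0]]
contact_force: [0.3, -0.9, 1.0]
finger_gap: 0.0398
gripper_force: 0.0
```

```bash
python3 -c "
from h import *
go([.5842,.186,.235],R(0)); print(get_state()['tcp_pos'])"
```

```text
t 1.1 cm [ 16.15 -22.64  -0.94] deg [0.01 0.01 0.04]
[ 0.44442062 -0.0544671   0.22569583]
```

>>> {"api": "drive_tool", "payload": {
  "rows": "4 16.1 -22.6 -0.9 0 0 0;4 16.1 -22.6 -0.9 0 0 0;4 16.1 -22.6 -0.9 0 0 0;4 16.1 -22.6 -0.9 0 0 0;4 16.1 -22.6 -0.9 0 0 0;4 16.1 -22.6 -0.9 0 0 0;4 16.1 -22.6 -0.9 0 0 0;4 16.1 -22.6 -0.9 0 0 0;4 16.1 -22.6 -0.9 0 0 0"
}}

```text
time: 2.0
tcp_pos: [0.5827, 0.1825, 0.2344]
eef_rot: [[0.996, 0.092, -0.001], [0.092, -0.996, -0.001], [-0.001, 0.001, -1.0]]
contact_force: [-0.7, -0.4, 0.1]
finger_gap: 0.0402
gripper_force: 0.0
```

Run:
```python
from h import *
go([.5842,.186,.112],R(0)); print(get_state()['tcp_pos'])
a=snap('side','side1')['color'][:,:,::-1];b=snap('top','top1')['color'][:,:,::-1]
c=lambda im,x,y,w,h,f:cv2.resize(im[y:y+h,x:x+w],None,fx=f,fy=f,interpolation=cv2.INTER_CUBIC)
cv2.imwrite('pics/c2.png',np.hstack([c(a,140,180,100,140,4),c(b,120,130,100,140,4)]))
```

```text
t 2.0 cm [ 0.19 -0.35 12.24] deg [ 0.03  0.06 -0.02]
[0.58271849 0.18245107 0.23444057]
```

View pics/c2.png

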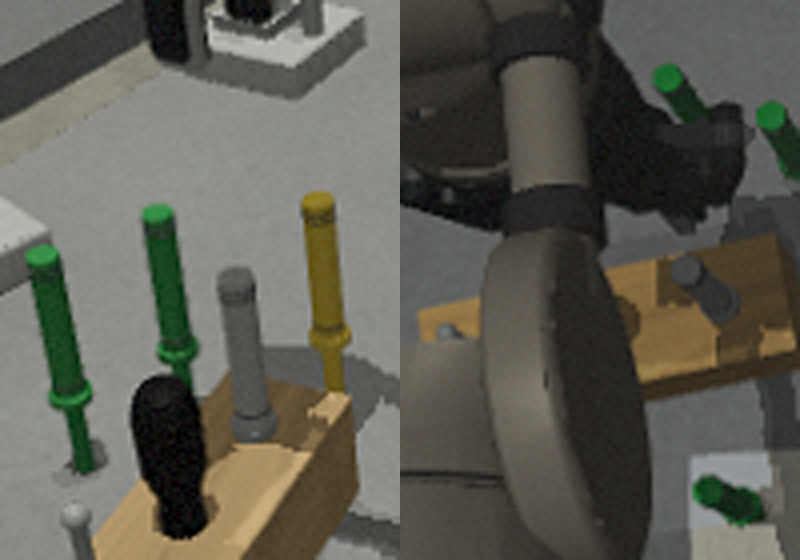

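Run:
```python
from h import *
a=load('side1');b=load('top1')
p=get_state()['tcp_pos'];ims=[]
for s in(a,b):
    print(proj(s,[p,p+np.array([0,0,-.011]),p+np.array([0,0,.1])]))
    im=s['color'][:,:,::-1].copy()
    for q in proj(s,[p,p+np.array([0,0,.1])]): cv2.circle(im,tuple(int(v) for v in q),3,(0,0,255),1)
    ims.append(cv2.resize(im,(400,300),interpolation=cv2.INTER_AREA))
cv2.imwrite('pics/f2.png',np.hstack(ims))
```

```text
[[196.08339924 202.30953963]
 [196.78039354 208.23336252]
 [189.41220769 143.63294797]]
[[181.7037297  186.85921282]
 [183.21977421 188.33364511]
 [165.86690261 171.43834511]]
```

View pics/f2.png

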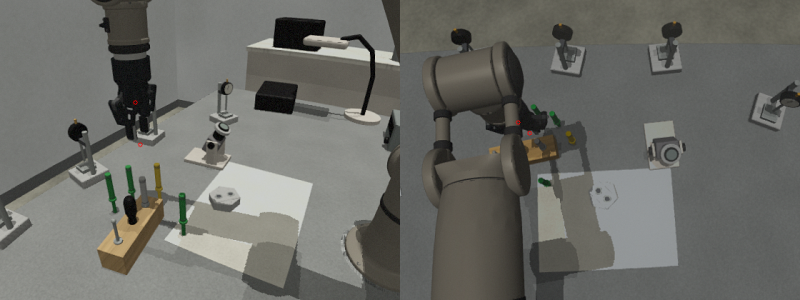

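Run:
```python
from h import *
a=snap('side','side2');b=snap('top','top2');st=get_state()
p=st['tcp_pos'];E=np.array(st['eef_rot']);print(st['time'],p,st['qpos'],st['qd'])
ims=[]
for s,(x,y) in((a,(140,120)),(b,(130,100))):
    im=cv2.resize(s['color'][y:y+140,x:x+100,::-1],None,fx=4,fy=4,interpolation=cv2.INTER_CUBIC)
    im=cv2.convertScaleAbs(im,alpha=1.6,beta=20)
    for d in(-.011,.0,.1):
      for w in(-.02,.02):
        q=proj(s,[p-E[:,2]*d*1+E[:,1]*w])[0]; cv2.circle(im,tuple(int(v) for v in ((q-[x,y]+.5)*4)),4,(0,0,255),1)
    ims.append(im)
cv2.imwrite('pics/c3.png',np.hstack(ims))
```

```text
2.2 [0.58310252 0.18245374 0.23510783] [ 1.01963821e+01  2.79099472e+01  7.02662547e+01 -8.65713053e-03
  8.18033198e+01  9.49478362e+01] [ 0.11123297  0.12848977 -0.21574129 -0.00156477  0.08442001 -0.00902683]
```

View pics/c3.png

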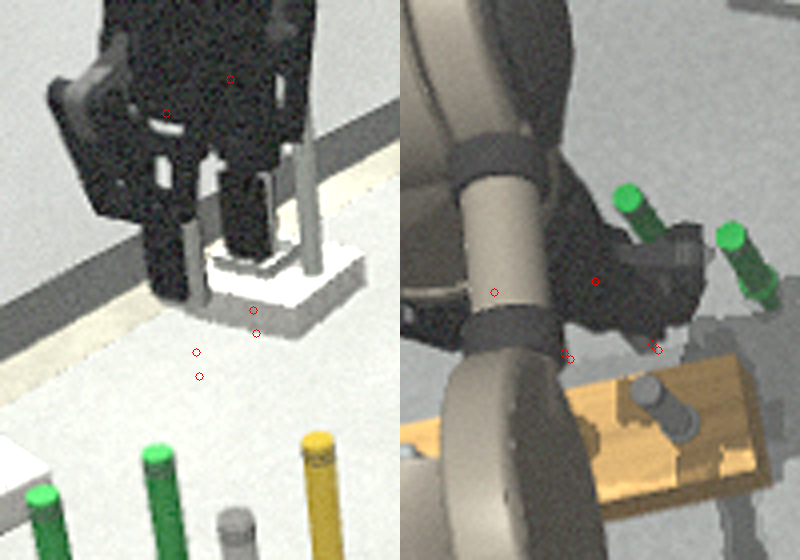

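Run:
```python
from h import *
a=load('side2');b=load('top2')
f=lambda x,y,X,Y:((x+.5)/4-.5+X,(y+.5)/4-.5+Y)
for q in((645,345),(655,345),(645,352)): print(tri(ray(a,f(250,255,140,120)),ray(b,f(q[0]-400,q[1],130,100))))
P=np.array([.5831,.1825,.235])
E=R(0)
for dz in(0,.01,.02,.03): print(dz,[proj(s,[P+E[:,1]*.02+[0,0,dz],P-E[:,1]*.02+[0,0,dz]]).round(1).tolist() for s in(a,b)])
print('obs side R',f(250,255,140,120),'L',f(172,298,140,120),'top R',f(248,345,130,100))
go([.5842,.186,.14],R(0))
```

```text
(array([0.58064916, 0.16159608, 0.25990342]), np.float64(0.005974127498950836))
(array([0.58209253, 0.15839623, 0.25789429]), np.float64(0.008289895602563439))
(array([0.57854998, 0.16215875, 0.26027701]), np.float64(0.008480130806383109))
0 [[[202.9, 197.1], [188.5, 207.8]], [[192.7, 185.5], [170.5, 188.0]]]
0.01 [[[202.3, 191.7], [187.8, 202.2]], [[191.4, 184.1], [169.0, 186.6]]]
0.02 [[[201.8, 186.2], [187.1, 196.6]], [[190.1, 182.7], [167.4, 185.2]]]
0.03 [[[201.2, 180.7], [186.4, 190.8]], [[188.7, 181.3], [165.8, 183.8]]]
obs side R (202.125, 183.375) L (182.625, 194.125) top R (191.625, 185.875)
t 2.2 cm [ 0.14 -0.34  9.51] deg [ 0.01 -0.02 -0.05]
```

The side view puts the fingertips near (202,183) and (183,194). That is about 25 mm higher than the state implies. I'll descend partway and check again.

>>> {"api": "drive_tool", "payload": {
  "rows": "4 0.1 -0.3 4 0 0 0;4 0.1 -0.3 7 0 0 0;4 0.1 -0.3 9.5 0 0 0;4 0.1 -0.3 9.5 0 0 0"
}}

```text
time: 2.6
tcp_pos: [0.5816, 0.1855, 0.1363]
eef_rot: [[0.996, 0.092, -0.007], [0.092, -0.996, -0.001], [-0.007, 0.001, -1.0]]
contact_force: [0.0, -0.5, -1.0]
finger_gap: 0.0403
gripper_force: 0.0
```

Run:
```python
from h import *
a=snap('side','side3');b=snap('top','top3');st=get_state()
p=st['tcp_pos'];E=np.array(st['eef_rot']);print(st['time'],p);go([.5842,.186,.112],R(0))
ims=[]
for s,(x,y) in((a,(140,160)),(b,(140,130))):
    im=cv2.resize(s['color'][y:y+140,x:x+100,::-1],None,fx=4,fy=4,interpolation=cv2.INTER_CUBIC)
    im=cv2.convertScaleAbs(im,alpha=1.6,beta=20)
    for d in(-.011,):
      for w in(-.02,.02):
        q=proj(s,[p-E[:,2]*d*1+E[:,1]*w])[0]; cv2.circle(im,tuple(int(v) for v in ((q-[x,y]+.5)*4)),3,(0,0,255),1)
    ims.append(im)
cv2.imwrite('pics/c4.png',np.hstack(ims))
```

```text
2.7 [0.58421992 0.18618484 0.14045382]
t 2.7 cm [-0.    0.02  2.85] deg [ 0.01 -0.02  0.  ]
```

View pics/c4.png

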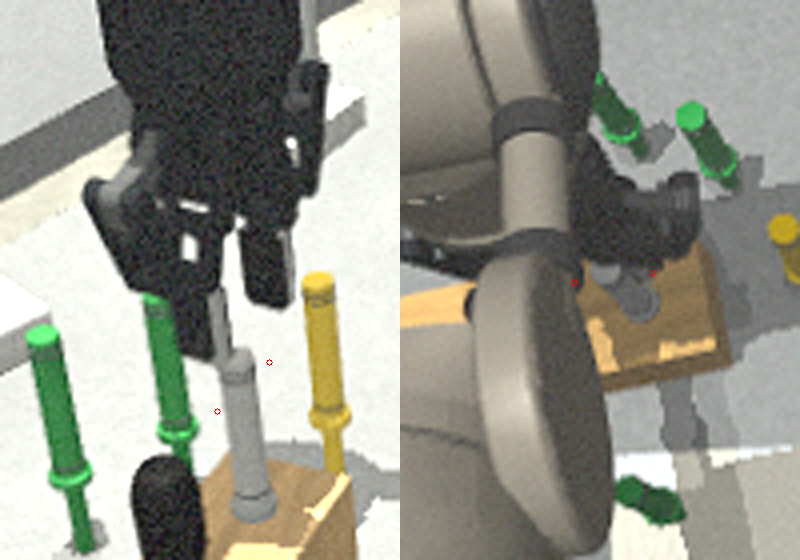

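The fingers straddle the gauge with their tips about 9 mm above its top, at side crop (205,358) and (265,305). Going down 5.5 cm is safe by either height estimate, so I'll do that and grip.

>>> {"api": "drive_tool", "payload": {
  "rows": "4 0 0 2.5 0 0 0;4 0 0 4.5 0 0 0;4 0 0 5.5 0 0 0;4 0 0 5.5 0 0 0;0 0 0 5.5 0 0 0;0 0 0 5.5 0 0 0;0 0 0 5.5 0 0 0;0 0 0 5.5 0 0 0;0 0 0 5.5 0 0 0;0 0 0 5.5 0 0 0"
}}

```text
time: 3.7
tcp_pos: [0.585, 0.1866, 0.0865]
eef_rot: [[0.996, 0.093, 0.003], [0.093, -0.996, 0.0], [0.003, -0.0, -1.0]]
contact_force: [-0.8, -0.9, 6.9]
finger_gap: 0.0146
gripper_force: 58.3
```

Run:
```python
from h import *
a=snap('side','side4');b=snap('top','top4');st=get_state()
p=st['tcp_pos'];print(st['time'],p,st['contact_force'],st['finger_gap'])
ims=[]
for s,(x,y) in((a,(140,160)),(b,(140,130))):
    im=cv2.resize(s['color'][y:y+140,x:x+100,::-1],None,fx=4,fy=4,interpolation=cv2.INTER_CUBIC)
    ims.append(cv2.convertScaleAbs(im,alpha=1.6,beta=20))
cv2.imwrite('pics/c5.png',np.hstack(ims))
```

```text
3.8 [0.58507625 0.18661698 0.0864927 ] [-0.39002045 -0.4765509   5.86042588] 0.014679180464945886
```

View pics/c5.png

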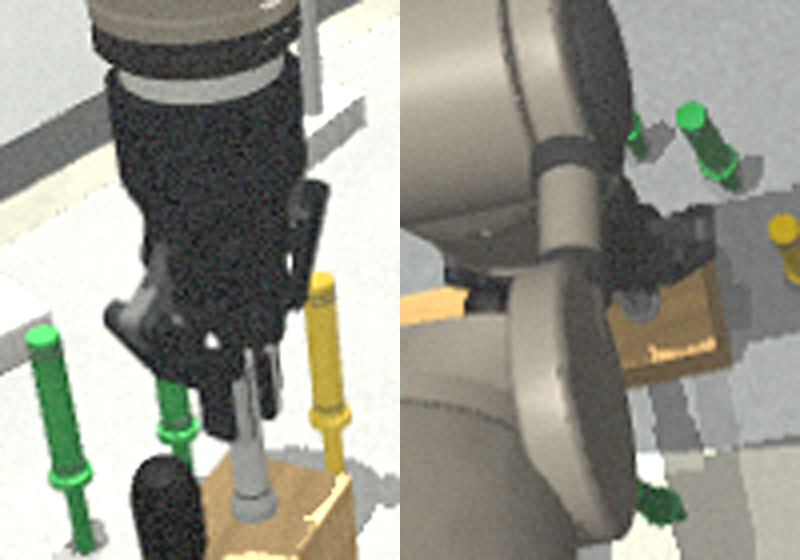

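Gripped: the gap is 14.6 mm at 58 N, and the fingertips are about 40 mm above the collar. Now lifting straight up.

>>> {"api": "drive_tool", "payload": {
  "rows": "0 0 0 -1 0 0 0;0 0 0 -2.5 0 0 0;0 0 0 -4.5 0 0 0;0 0 0 -7 0 0 0;0 0 0 -10 0 0 0;0 0 0 -13 0 0 0;0 0 0 -16 0 0 0;0 0 0 -18 0 0 0;0 0 0 -18 0 0 0"
}}

```text
time: 4.7
tcp_pos: [0.5851, 0.1869, 0.2685]
eef_rot: [[0.996, 0.093, 0.007], [0.093, -0.996, 0.001], [0.007, -0.001, -1.0]]
contact_force: [0.3, -0.7, -2.2]
finger_gap: 0.0149
gripper_force: 58.4
```

Run:
```python
from h import *
a=snap('side','side5');st=get_state()
p=st['tcp_pos'];print(st['time'],p,st['contact_force'],st['finger_gap'])
n=R(T)[:,2]*-1; G=np.array([.5416,-.1813,.1459]); F=G+.04*n
print(n,F); Tt=F+n*.0715; print('target tcp',Tt); go(Tt+.08*n,R(T)); go(Tt,R(T))
s=a;x,y=140,100
print(proj(a,[p-[0,0,.0715]]))
im=cv2.resize(s['color'][y:y+140,x:x+140,::-1],None,fx=4,fy=4,interpolation=cv2.INTER_CUBIC)
cv2.imwrite('pics/c6.png',cv2.convertScaleAbs(im,alpha=1.3,beta=20))
```

```text
4.75 [0.58426691 0.18667951 0.26600477] [ 0.18563778 -0.11575459 -2.15058594] 0.014680842756358281
[-0.42867053 -0.03976656  0.90258528] [ 0.52445318 -0.18289066  0.18200341]
target tcp [ 0.49380324 -0.18573397  0.24653826]
t 4.75 cm [-15.9   36.24  -5.33] deg [-2.000e-02  2.534e+01  3.000e-02]
t 4.75 cm [-12.47  36.24   1.9 ] deg [-2.000e-02  2.534e+01  3.000e-02]
[[196.26194263 224.57986609]]
```

View pics/c6.png

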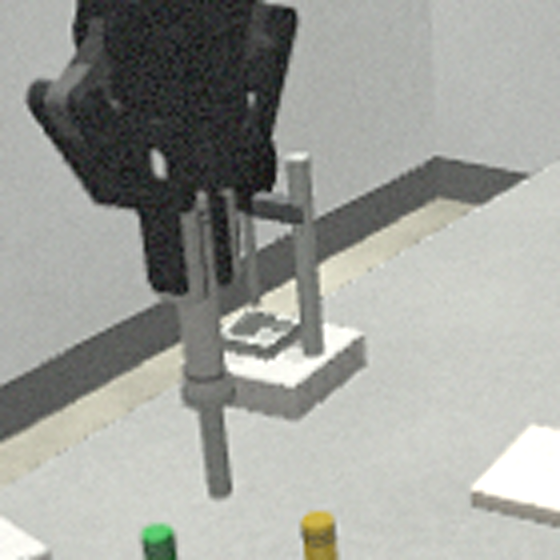

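The gauge is out of the hole and its tip is at side pixel (194,223). The prediction was (196,225), which is close enough. Moving to a standoff 80 mm beyond the final pose along the line of sight.

>>> {"api": "drive_tool", "payload": {
  "rows": "0 -15.9 36.2 -5.3 0 25.4 0;0 -15.9 36.2 -5.3 0 25.4 0;0 -15.9 36.2 -5.3 0 25.4 0;0 -15.9 36.2 -5.3 0 25.4 0;0 -15.9 36.2 -5.3 0 25.4 0;0 -15.9 36.2 -5.3 0 25.4 0;0 -15.9 36.2 -5.3 0 25.4 0;0 -15.9 36.2 -5.3 0 25.4 0;0 -15.9 36.2 -5.3 0 25.4 0;0 -15.9 36.2 -5.3 0 25.4 0"
}}

```text
time: 5.75
tcp_pos: [0.4582, -0.1896, 0.316]
eef_rot: [[0.901, 0.089, 0.425], [0.079, -0.996, 0.04], [0.427, -0.003, -0.904]]
contact_force: [-0.9, 0.8, -1.4]
finger_gap: 0.0144
gripper_force: 58.9
```

>>> {"api": "drive_tool", "payload": {
  "rows": "0 0 0 0 0 0 0;0 0 0 0 0 0 0;0 0 0 0 0 0 0"
}}

```text
time: 6.05
tcp_pos: [0.4596, -0.187, 0.3174]
eef_rot: [[0.899, 0.096, 0.427], [0.086, -0.995, 0.041], [0.429, -0.0, -0.903]]
contact_force: [0.1, -0.7, -1.3]
finger_gap: 0.0144
gripper_force: 58.9
```

Run:
```python
from h import *
a=snap('side','side6');b=snap('top','top6');st=get_state()
p=st['tcp_pos'];E=np.array(st['eef_rot']);print(st['time'],p,st['contact_force'],st['finger_gap'])
n=R(T)[:,2]*-1; G=np.array([.5416,-.1813,.1459]); Tt=G+.1115*n; go(Tt+.08*n,R(T))
for s in(a,b): print(proj(s,[p+E[:,2]*.0715,p+E[:,2]*.0265,p+E[:,2]*-.0595]))
ims=[]
for s,(x,y) in((a,(250,80)),(b,(320,150))):
    im=cv2.resize(s['color'][y:y+140,x:x+100,::-1],None,fx=4,fy=4,interpolation=cv2.INTER_CUBIC)
    ims.append(cv2.convertScaleAbs(im,alpha=1.3,beta=20))
cv2.imwrite('pics/c7.png',np.hstack(ims))
```

```text
6.15 [ 0.45959707 -0.18746421  0.31765053] [-0.26949278 -0.29644316 -0.88891871] 0.014225375732734337
t 6.15 cm [ 0.03  0.14 -0.11] deg [-0.07  0.1   0.14]
[[337.18167737 136.7778501 ]
 [347.06346157 120.02259701]
 [367.49785193  85.33038766]]
[[394.14153086 234.58543486]
 [401.15729906 242.98937865]
 [417.11689861 262.15481564]]
```

View pics/c7.png

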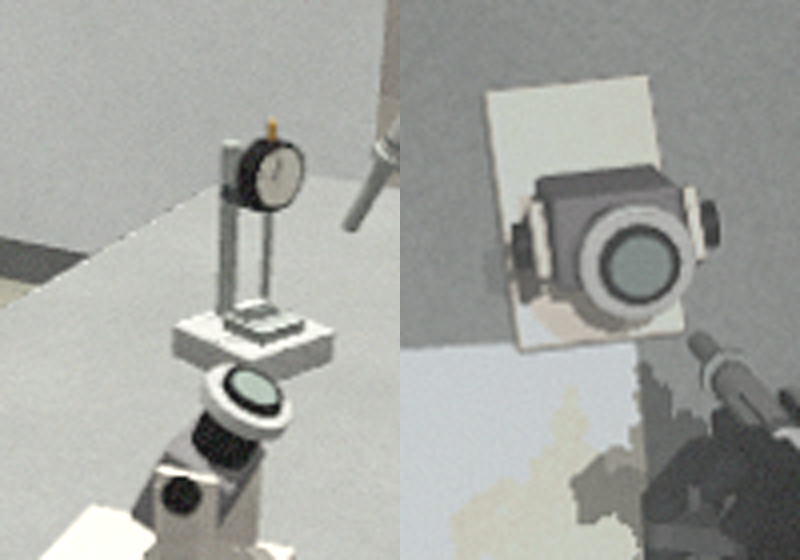

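The tip is at side (337.1,136.1) and top (393.6,234.6), against predictions of (337.2,136.8) and (394.1,234.6). The hand-to-gauge model therefore holds. I have used all ten picture views, so the remaining checks are numeric. First I'll refine the lens axis and gauge axis on averaged images.

```bash
cat > m.py <<'E'
from h import *
np.set_printoptions(precision=4,suppress=True)
def avg(n,k=8):
    S=[vision.snapshot(n) for _ in range(k)]; s=dict(S[0]); s['g']=np.mean([x['color'].astype(float).mean(2) for x in S],0); return s
def samp(g,P): return cv2.remap(g.astype(np.float32),P[...,0].astype(np.float32),P[...,1].astype(np.float32),cv2.INTER_CUBIC)
def glass(s,c,r0,r1):
    """radial half-level edge of the bright glass inside the black rim, then ellipse"""
    th=np.radians(np.arange(0,360,6)); pts=[]
    for t in th:
        d=np.array([np.cos(t),np.sin(t)]); e=1/np.sqrt(d@s['M']@d)   # predicted radius
        rr=np.arange(.5,1.35,.02)*e; v=samp(s['g'],(np.array(c)+rr[:,None]*d)[None])[0]
        i=np.argmin(np.gradient(v)); pts.append(c+rr[i]*d)
    pts=np.array(pts,np.float32); 
    for _ in range(2):
        e=cv2.fitEllipseDirect(pts.reshape(-1,1,2))
    return e
def circle_px(s,C,n,r):
    u=np.cross(n,[0,1,0]);u/=np.linalg.norm(u);w=np.cross(n,u); t=np.linspace(0,2*np.pi,60,endpoint=False)[:,None]
    return proj(s,C+r*(np.cos(t)*u+np.sin(t)*w)).astype(np.float32)
def axisline(s,A,B,rad):
    """centres of the pin between world points A,B in the picture: strongest edges either side of the predicted axis"""
    pa,pb=proj(s,[A,B]); d=(pb-pa)/np.linalg.norm(pb-pa); q=np.array([-d[1],d[0]]); cs=[]
    for f in np.linspace(0,1,16):
        c=pa+f*(pb-pa); w=np.arange(-2.2,2.21,.05)*rad; v=np.gradient(cv2.GaussianBlur(samp(s['g'],(c+w[:,None]*q)[None]),(15,1),3)[0])
        L=np.abs(v)*(w<-.4*rad);Rr=np.abs(v)*(w>.4*rad); l,r=w[L.argmax()],w[Rr.argmax()]; cs.append([f,(l+r)/2,r-l])
    cs=np.array(cs); return pa,pb,d,q,cs
E
python3 - <<'E'
from m import *
G=np.array([.5416,-.1813,.1459]); n=-R(T)[:,2]
S={k:avg(k) for k in('side','top')}
st=get_state();p=np.array(st['tcp_pos']);E=np.array(st['eef_rot']);zt=E[:,2]; print(st['time'],p,zt)
cen={}
for k,s in S.items():
    e0=cv2.fitEllipse(circle_px(s,G,n,.015)); a=np.radians(e0[2]); Q=np.array([[np.cos(a),-np.sin(a)],[np.sin(a),np.cos(a)]])
    s['M']=Q@np.diag([4/e0[1][0]**2,4/e0[1][1]**2])@Q.T
    e=glass(s,np.array(e0[0]),0,0); cen[k]=e[0]; print(k,'pred',np.round([*e0[0],*e0[1],e0[2]],2),'meas',np.round([*e[0],*e[1],e[2]],2))
print('glass',tri(ray(S['side'],cen['side']),ray(S['top'],cen['top'])))
for k,s in S.items():
    A,B=p+zt*.068,p+zt*.031
    pa,pb,d,q,cs=axisline(s,A,B,np.linalg.norm(proj(s,[A+E[:,1]*.005])-proj(s,[A])))
    L=np.linalg.norm(pb-pa); f=np.polyfit(cs[:,0]*L,cs[:,1],1); print(k,'len',L,'offset px',np.median(cs[:,1]),'slope deg',np.degrees(f[0]),'w',cs[:,2].round(1),cs[:,1].round(2))
E
```

```text
6.95 [ 0.4593 -0.1887  0.3177] [ 0.4271  0.0397 -0.9033]
side pred [313.52 176.48   6.32  12.54 120.53] meas [313.02 176.51   6.47  12.52 120.22]
top pred [379.68 215.89  14.7   15.66  55.97] meas [379.79 216.31  14.98  15.72  66.17]
glass (array([ 0.5418, -0.1812,  0.1455]), np.float64(0.0019667302579622634))
side len 15.967743642698291 offset px -0.10387794619408547 slope deg 0.20829417225928565 w [3.  3.1 3.  3.1 3.3 2.6 3.3 3.  3.3 3.3 3.3 3.  3.3 3.1 3.4 3.3] [-0.07 -0.18 -0.14 -0.18 -0.05  0.07 -0.12 -0.18 -0.09 -0.07 -0.16  0.02
 -0.16 -0.   -0.16 -0.  ]
top len 9.008146020620604 offset px 0.0739621722137338 slope deg 7.326286869507712 w [6.2 6.2 6.5 6.4 6.1 5.9 6.1 6.5 7.2 9.5 6.4 5.2 9.  6.4 9.  8.4] [-0.   -0.   -0.15 -0.07 -0.07 -0.    0.07  0.15  0.37 -0.15  0.37  1.41
  0.07  2.    1.11  0.07]
```

Run:
```python
from m import *
s=avg('top',8);g=s['g'];T0=np.array([[.5416-.05,0]])
def edge(p0,p1,half=3.5,z=.014,skip=()):
    # world-plane line p0->p1 predicted, image-perpendicular search
    P=[]
    a,b=proj(s,[[*p0,z],[*p1,z]]); d=(b-a)/np.linalg.norm(b-a); q=np.array([-d[1],d[0]])
    for f in np.linspace(.04,.96,60):
        w=np.arange(-half,half,.05); v=cv2.GaussianBlur(samp(g,(a+f*(b-a)+w[:,None]*q)[None]),(21,1),5)[0]; gr=np.abs(np.gradient(v))
        if gr.max()>.25: P.append([f,w[gr.argmax()]])
    P=np.array(P); k=np.ones(len(P),bool)
    for _ in range(6):
        c=np.polyfit(P[k,0],P[k,1],1); r=P[:,1]-np.polyval(c,P[:,0]); k=np.abs(r)<max(.25,1.5*np.median(np.abs(r)))
    A=[onz(s,a+f*(b-a)+np.polyval(c,f)*q,z)[:2] for f in(0,1)]; v=A[1]-A[0]
    print('n',k.sum(),len(P),'off px',c.round(2),'rms',r[k].std().round(3),'dir',np.degrees(np.arctan2(v[1],v[0])).round(2),A); return A
c=[(.6661,-.1231),(.6734,-.2146),(.5306,-.2282),(.5208,-.1362)]
L=edge(c[3],c[0]);Rr=edge(c[2],c[1]);F=edge(c[1],c[0])
for z in(0,): edge(c[3],c[0],z=.014,half=2)
# rack long edges as a sanity check of straightness: n/a
```

```text
n 39 60 off px [-3.1   2.25] rms 0.261 dir 7.87 [array([ 0.5214, -0.1411]), array([ 0.6659, -0.1212])]
n 31 60 off px [-0.11  0.07] rms 0.189 dir 5.54 [array([ 0.5306, -0.2283]), array([ 0.6734, -0.2145])]
n 60 60 off px [-0.75  0.69] rms 0.127 dir 95.66 [array([ 0.675 , -0.2145]), array([ 0.666 , -0.1231])]
n 41 60 off px [-0.64  0.27] rms 0.063 dir 5.72 [array([ 0.5209, -0.1368]), array([ 0.666 , -0.1223])]
```

```bash
cat > tip.py <<'E'
from m import *
S={k:avg(k) for k in('side','top')}
st=get_state();p=np.array(st['tcp_pos']);E=np.array(st['eef_rot']);z=E[:,2]; print(st['time'],p,z)
C=p+z*.0715
for k,s in S.items():
    o=np.array(s['world_from_camera'])[:3,3]; v=(C-o)/np.linalg.norm(C-o)
    m=v-(v@z)*z; m/=np.linalg.norm(m); e0,e1=C+.005*m,C-.005*m
    px=proj(s,[C-.02*z,C,C+.01*z]); d=(px[2]-px[0]);d/=np.linalg.norm(d); mmpx=10/np.linalg.norm(px[2]-px[1])
    pred=max((proj(s,[e])[0]-px[1])@d for e in(e0,e1))
    w=np.arange(-6,8,.05); g=np.gradient(cv2.GaussianBlur(np.mean([samp(s['g'],(px[1]+w[:,None]*d+t*np.array([-d[1],d[0]]))[None]) for t in(-.5,0,.5)],0),(15,1),4)[0])
    i=np.argsort(-np.abs(g)); print(k,'tip px',px[1],'end pred',pred.round(2),'strongest edge',w[i[0]].round(2),'mm/px',mmpx.round(2),'edges',[(w[j].round(1),g[j].round(1)) for j in range(1,len(w)-1) if abs(g[j])>abs(g[j-1]) and abs(g[j])>=abs(g[j+1]) and abs(g[j])>.3])
    for a0,a1 in((.069,.035),(.069,.050)):
        A,B=p+z*a0,p+z*a1; pa,pb,d2,q,cs=axisline(s,A,B,np.linalg.norm(proj(s,[A+E[:,1]*.005])-proj(s,[A]))); k2=np.abs(cs[:,2]-np.median(cs[:,2]))<.6
        f=np.polyfit(cs[k2,0]*np.linalg.norm(pb-pa),cs[k2,1],1); print('   lateral px',cs[k2,1].mean().round(2),'toward',q.round(2),'slope',np.degrees(f[0]).round(2),k2.sum())
n=-R(T)[:,2]; print('n',n); G=np.array([.5418,-.1812,.1457]); go(G+.1115*n,R(T)); go(G+.1515*n,R(T))
E
sed -i 's/np.radians(5.3),np.radians(25.5)/np.radians(5.6),np.radians(25.4)/' h.py; python3 tip.py
```

```text
8.15 [ 0.4593 -0.1886  0.3177] [ 0.4271  0.0398 -0.9033]
side tip px [337.5241 136.6035] end pred 0.91 strongest edge 0.65 mm/px 2.4 edges [(np.float64(0.6), np.float32(3.0))]
   lateral px -0.06 toward [0.86 0.51] slope -0.1 13
   lateral px -0.03 toward [0.86 0.51] slope 0.12 16
top tip px [394.902  234.7427] end pred 2.78 strongest edge -5.65 mm/px 4.4 edges [(np.float64(-5.7), np.float32(-1.9)), (np.float64(-4.5), np.float32(0.4)), (np.float64(2.2), np.float32(1.0)), (np.float64(4.1), np.float32(-0.3)), (np.float64(6.9), np.float32(1.2))]
   lateral px 0.27 toward [-0.77  0.64] slope 9.41 12
   lateral px 0.05 toward [-0.77  0.64] slope 1.22 16
n [-0.4269 -0.0419  0.9033]
t 8.15 cm [0.1  0.05 7.94] deg [ 0.12 -0.   -0.24]
t 8.15 cm [0.1  0.06 3.94] deg [ 0.12 -0.   -0.24]
```

>>> {"api": "drive_tool", "payload": {
  "rows": "0 0.1 0.05 2 0.1 0 -0.2;0 0.1 0.05 4 0.1 0 -0.2;0 0.1 0.05 5.5 0.1 0 -0.2;0 0.1 0.05 6.8 0.1 0 -0.2;0 0.1 0.05 7.6 0.1 0 -0.2;0 0.1 0.05 7.95 0.1 0 -0.2;0 0.1 0.05 7.95 0.1 0 -0.2;0 0.1 0.05 7.95 0.1 0 -0.2;0 0.1 0.05 7.95 0.1 0 -0.2"
}}

```text
time: 9.05
tcp_pos: [0.4943, -0.1862, 0.247]
eef_rot: [[0.899, 0.097, 0.428], [0.088, -0.995, 0.041], [0.43, 0.001, -0.903]]
contact_force: [0.5, -0.1, -1.3]
finger_gap: 0.0149
gripper_force: 59.0
```

```bash
python3 tip.py
python3 - <<'E'
from m import *
# relative check: extended gauge axis against the measured glass centre, in each picture
S={k:avg(k,4) for k in('side','top')}; st=get_state();p=np.array(st['tcp_pos']);z=np.array(st['eef_rot'])[:,2]
for k,c in(('side',(313.02,176.51)),('top',(379.79,216.31))):
    q=proj(S[k],[p+z*.1115,p+z*.0715]); print(k,'axis at glass',q[0],'measured',c,'tip',q[1])
C=p+z*.0715; G=np.array([.5418,-.1812,.1457]); n=-R(T)[:,2]; print('tip-glass along',(C-G)@n,'lateral mm',1e3*((C-G)-((C-G)@n)*n))
print(st['contact_force'],st['finger_gap'],st['time'])
E
```

```text
9.85 [ 0.4942 -0.1859  0.2463] [ 0.4269  0.0415 -0.9033]
side tip px [321.0378 163.7187] end pred 1.01 strongest edge 0.8 mm/px 2.64 edges [(np.float64(0.8), np.float32(3.9)), (np.float64(2.4), np.float32(-1.2)), (np.float64(4.2), np.float32(-2.2)), (np.float64(6.0), np.float32(-1.2)), (np.float64(7.2), np.float32(0.4))]
   lateral px -0.14 toward [0.86 0.51] slope -1.61 16
   lateral px -0.04 toward [0.86 0.51] slope -1.13 16
top tip px [384.3891 221.4264] end pred 2.55 strongest edge -4.25 mm/px 5.29 edges [(np.float64(-5.7), np.float32(0.9)), (np.float64(-4.3), np.float32(-1.5)), (np.float64(1.9), np.float32(0.8))]
   lateral px 0.79 toward [-0.76  0.65] slope 33.6 5
   lateral px -0.08 toward [-0.76  0.65] slope 13.73 6
n [-0.4269 -0.0419  0.9033]
t 9.85 cm [ 0.01 -0.   -0.01] deg [ 0.02 -0.   -0.04]
t 9.85 cm [ 0.01 -0.   -4.01] deg [ 0.02 -0.   -0.04]
side axis at glass [313.4645 176.5371] measured (313.02, 176.51) tip [321.0366 163.7185]
top axis at glass [379.6432 215.8568] measured (379.79, 216.31) tip [384.3801 221.4284]
tip-glass along 0.039932878876543114 lateral mm [-0.0496 -0.0578 -0.0261]
[ 0.4747 -0.5908 -0.9727] 0.014501058514723717 10.25
```

Run:
```python
from h import *
a=load('side0')['color'].astype(int);s=snap('side','sidef')['color'].astype(int)
for nm,(x0,y0,x1,y1) in dict(screw=(172,270,194,315),scriber=(154,303,174,345),housing=(290,258,340,297),stand=(256,195,325,240)).items():
    d=np.abs(cv2.GaussianBlur((s-a)[y0:y1,x0:x1].mean(2).astype(np.float32),(0,0),1)); print(nm,d.mean().round(1),d.max().round(1))
print(get_state()['qd'],get_state()['finger_gap'])
print(order.job_done())
```

```text
screw 1.4 8.5
scriber 0.9 2.5
housing 1.0 3.1
stand 1.5 51.7
[ 0.04964498 -0.10037997  0.02906409  0.06414106  0.1294084  -0.04815826] 0.014505955087302683
the job is handed in; nothing more can be done
None
```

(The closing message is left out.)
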